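Open up the downdraft intake, set its damper and put a part on it

TASK

Get the bench's downdraft intake working before the freshly degreased bearing housing goes on it: swing the cover fully aside so that the round mouth is clear, and push the lever of the damper collar round, click by click, until it points at the thumbscrew in the quadrant. Then stand the bearing housing on its feet in the middle of the grille, setting it down gently. Leave the bottle, the jar and the brush where they are.

Things in the scene. Friction and masses are not known exactly. Their poses are not given: they have to be found in the camera images.
- intake: Downdraft intake fixed to the bench: upright metal barrel, 124 mm diameter, on a 200 mm flange; a flat barred grille lies flush in its top, 100 mm above the bench. Around the barrel, 42 to 72 mm up, is the damper collar, 158 mm outside diameter. Origin on the barrel's axis at bench height, z up. The quadrant is on its +y side, the cover's pivot post on its -y side.
- quadrant (a point): Middle (4th) hole of the quadrant, a curved steel strip fixed 150 to 178 mm from the barrel's axis, top 37 mm above the bench. Its seven holes, one per click, lie 164 mm from the axis at 45, 63, 81, 99, 117, 135 and 153 degrees, counter-clockwise from above from the intake's x. Axes as the intake's.
- cover_pivot (a point): Axis of the cover's pivot post (14 mm thick), at x 0, y -90 mm of the intake; point on the hub's top, 119 mm above the bench. Fixed.
- cover (a joint): Angle (rad) of the cover, a flat steel lid of 134 mm diameter, underside 103 mm, top 108 to 110 mm above the bench. 0: shut over the mouth. It swings level, counter-clockwise from above, about the pivot post up to a stop at 1.95; the mouth is all clear above 1.61. Friction hinge: 1 to 2 N at its knob, stays where left. Starts at 0 to 0.15.
- cover_knob (a point): Centre of the top of the cover's upright round black knob, 18 mm in diameter, 108 to 153 mm above the bench, 132 mm from the pivot axis; with the cover shut it is at x 0, y +42 mm of the intake. Moves with the cover.
- collar (a joint): Angle (rad) of the damper collar, counter-clockwise from above. 0: lever at the first hole; a sprung ball holds it at clicks of 0.314 (18 degrees) up to the last hole at 1.885. Past half a click it snaps on into the next. Pushing at the lever's knob takes 4 to 7 N. Starts between 0 and 0.7, mostly settled in one of the first three clicks, sometimes balanced between two.
- lever_knob (a point): Centre of the top of the lever's upright round black knob, 22 mm in diameter, 56 to 98 mm above the bench, 128 mm from the barrel's axis. The lever is a flat dark bar 20 mm wide, its top 56 mm above the bench, its pointed nose 148 mm from the axis. Own x runs outwards along the lever, y counter-clockwise.
- stop_screw: Thumbscrew that marks the setting: steel head 28 mm in diameter on a 10 mm stem, top 63 mm above the bench, fixed in the 4th, 5th or 6th hole; the lever's nose passes inside of it and is not blocked. The other two of these holes hold flat 14 mm plugs, 2 mm high. Origin at its foot, 164 mm from the barrel's axis.
- bearing: Grey cast pillow-block bearing housing, 0.35 to 0.65 kg, loose on the bench: feet 90 mm long (its x), 34 mm wide (its y), 12 mm thick; above them a round housing, radius 27 mm, axis along y, centre 35 mm up, 28 mm thick along y with flat faces to grip; 62 mm tall. Origin at the centre of its underside, z up.
- bottle: White plastic bottle, 72 mm in diameter, 170 mm tall. Bystander. Origin at the centre of its underside.
- jar: Amber glass jar with black cap, 76 mm in diameter, 100 mm tall. Bystander. Origin at the centre of its underside.
- brush: Wooden-handled brush about 190 mm long lying flat on the bench on the robot's side. Bystander. Origin under its middle.
Not all that is in view belongs to the job. What is shaped like the bearing but brown or green is not meant.

How it is judged (in metres and radians):
On the way, in this order (a step that is already met when the one before it is completed fails the run):
1. the cover is swung clear of the mouth and the damper lever points at the thumbscrew (value of joint cover above 1.65 rad and y of stop_screw in the frame of lever_knob between -0.009 and 0.009 m), for 0.2 s.
2. the bearing housing stands on the middle of the grille (horizontal distance between bearing and intake below 0.02 m and z of bearing in the frame of intake between 0.096 and 0.104 m and angle between bearing's own z axis and vertical below 0.08 rad), for 0.2 s.
At the end, for the whole second after the job is handed in: The cover is open beyond 1.65 rad; the thumbscrew lies within 9 mm sideways of the lever's line (the click that points at it) and the collar is at rest; the bearing housing stands upright (within 0.08 rad) on the grille, its centre within 20 mm of the barrel's axis, released and at rest (all of step 1 and all of step 2 and linear speed of bearing below 0.02 m/s and contact force between the fingers and bearing below 0.1 N and velocity of joint collar between -0.05 and 0.05 rad/s); the robot touches nothing.
It fails at once if the bearing housing is dropped (falls free from about 2 cm or more) (linear speed of bearing above 0.6 m/s and contact force between the fingers and bearing below 0.1 N).
It fails at once if the bottle is moved by more than 30 mm (distance of bottle from where it was at the start of the episode above 0.03 m).
It fails at once if the jar is moved by more than 30 mm (distance of jar from where it was at the start of the episode above 0.03 m).
It fails at once if the brush is moved by more than 30 mm (distance of brush from where it was at the start of the episode above 0.03 m).
It also fails if it takes over 72 s, if anything falls off the work surface, if the arm or the gripper's body presses on something with over 40 N, if the wrist force passes 120 N, or if a joint passes its speed limit or range.

ROBOT

A 6-joint arm with a two-finger parallel gripper is mounted at the origin on the work surface. World frame = base frame: x ahead of the robot, y to its left, z up, the work surface at z = 0. Lengths are in m, angles in degrees, forces in N, time in s.
With the tool pointing down it reaches from about 0.375 to 0.9 m from the base axis. Payload 3.1 kg.
Tool frame: the origin (TCP) lies midway between the tips of the shut fingers; the grasp point (between the pads) lies bot.hold_point_z behind it (bot.hold_point_z is the distance from the TCP to the grasp point, in m); z points along the fingers, y is the direction in which the jaws open and shut (so a half turn about z gives the same grasp; the last joint's range is limited). The gripper opens to 87 mm and grips with 3 to 60 N. Pads are 19 mm wide; open, the fingers measure 117 mm over their backs; the gripper's body (75 mm by 190 mm) begins 51 mm behind the grasp point.
Start: joints at [57.554, 30.224, 82.088, -0, 67.689, -10.227], TCP at [0.236, 0.579, 0.223] pointing down, gripper open.
Joint ranges: [-176.69, 176.69], [-43.24, 126.21], [12.49, 139.97], [-82, 262], [0, 151.66], [-163.58, 163.58]. Speed limits (degrees/s): [159.86, 159.86, 180, 180, 180, 180].

INTERFACE

Orientations are given as a 3x3 rotation matrix whose columns are the frame's x, y, z axes.
In Python, from rig import bot, vision, hand_in gives the robot as it stands. The module is installed in compiled form; this text tells all that it offers.
- The arm moves only by the shell command python3 -m handwheel 'ROWS'. ROWS is JSON, a list of rows, each an object of numbers: "hand": the gripper's target within -1 to 1 (fully open at 1, half-way at 0, shut at -1); "dx", "dy", "dz": the shift along the world's x, y, z in cm; "wx", "wy", "wz": the turn, a rotation vector about the world's x, y, z in rad. In form: [{"hand": .., "dx": .., "dy": .., "dz": .., "wx": .., "wy": .., "wz": ..}, ...]. A call has 1 to 10 rows; each row shifts and turns the commanded pose from where the row before left it; what a row does not reach is not made up. A row lasts 1/10 s, in which the tool goes at most 50 mm and 8.59 degrees, less where a joint would pass 70% of its speed; a pose out of reach is approached as far as the arm can. A call with a gripper value outside its range is refused whole. The fingers move at their own pace and stop on an object; the grip force is fixed at half the most. Time passes only in rows, so rows that do not move let the fingers close. It gives the time, the measured TCP pose, the force and the opening at its end, in the units of the state.
- bot.read_state(): the state, without advancing time (a new reading comes with each control period).
- vision.capture(name): name is "side" or "top"; returns (picture, depth): 420x560x3 uint8, red, green, blue; 420x560 float32, m along the optical axis (not along the pixel's ray), 0 where there is no reading.
- vision.get_calibration(name): a dict with "fx", "fy", "cx", "cy" (pixels), "k1" (the pictures are not rectified: a ray, as slopes to the right and down, at radius r is drawn at 1 + k1 r^2 times it, then the intrinsics apply), "rvec" (rotation vector, rad) and "tvec" (3), from world to camera coordinates, as OpenCV has them. Camera axes: x right, y down, z forward; pixel columns grow to the right and rows downward; lengths in m; the calibration is good to about 2 mm. A picture is of the moment at which its call begins. get_calibration takes no time and is no camera call.
- hand_in(): hands the job in, once; it reports no verdict.
The state is a dict: "time_s": time; "joint_positions": joint angles; "qvel": joint speeds; "tau": joint torques, N m; "position": TCP position; "tcp_rot": TCP orientation; "force": force on the tool from outside, world axes, zero at the start; "moment": the same for the moment, N m; "opening": opening from 0.0 (shut) to 1.0 (fully open).
Only numpy, scipy, OpenCV 4.12 (cv2) and the standard library are available. Lean on these libraries where they do the work, as an engineer would, in place of code of your own. Each camera call takes 0.05 s, during which the arm holds its last target.

## Working session

There is one attempt and no reset: what is moved stays moved. The work goes in short steps, Python scripts to look and compute and a shell command to move; the robot and the scene stay as the last step left them, time stands still between calls to the robot, and variables do not carry over. Pictures are saved under pics/ and viewed, and the job is handed in when it is done.

```bash
mkdir -p pics; ls; python3 - <<'E'
from rig import bot, vision
import cv2, json
s=bot.read_state(); print(s, bot.hold_point_z)
for n in ("top","side"):
    p,d=vision.capture(n); cv2.imwrite(f"pics/{n}0.png",p[:,:,::-1]); 
    import numpy as np; np.savez(f"{n}0.npz",p=p,d=d)
    print(n,vision.get_calibration(n))
E
```

```text
pics
{'time_s': 0.0, 'joint_positions': array([ 5.75543248e+01,  3.02766253e+01,  8.21566511e+01, -6.30978885e-04,
        6.76892152e+01, -1.02283853e+01]), 'qvel': array([ 0.06614349, -0.10535258, -0.01127577,  0.06361599,  0.07585635,
        0.05476344]), 'tau': array([-7.20349217e-04, -4.40045750e+01, -1.76589507e+01,  6.31219684e-02,
        5.84689470e-02, -1.66622181e-04]), 'position': array([0.23591142, 0.57797358, 0.22159527]), 'tcp_rot': array([[-9.25757898e-01,  3.78115086e-01, -1.13837433e-03],
       [ 3.78116619e-01,  9.25756203e-01, -1.80962430e-03],
       [ 3.69610852e-04, -2.10571224e-03, -9.99997715e-01]]), 'force': array([-0.62609673, -1.10023871,  0.72082676]), 'moment': array([ 0.00921874, -0.04246829, -0.00894992]), 'opening': 1.004187531041571} 0.0187
top {'fx': 516.1106871299054, 'fy': 516.1106871299054, 'cx': 279.8202482888402, 'cy': 219.36053822135347, 'k1': -0.17438358306796425, 'rvec': array([ 2.18658537, -2.02253644,  0.20558186]), 'tvec': array([0.0191869 , 0.54839487, 1.38081295])}
side {'fx': 500.2285891772373, 'fy': 500.2285891772373, 'cx': 283.4648659537419, 'cy': 213.51209388995133, 'k1': 0.04347029784588152, 'rvec': array([ 1.97448889, -0.70475033,  0.44668113]), 'tvec': array([-0.37596966,  0.28419055,  1.0886318 ])}
```

View pics/top0.png

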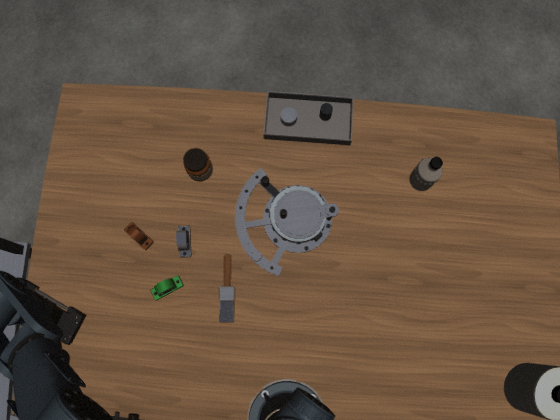

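View pics/side0.png

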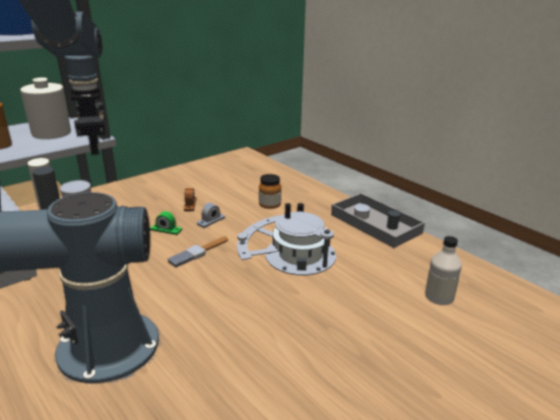

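The top picture shows the intake at about (298,215) and the cover knob at (284,213). The lever knob is at (265,182), the quadrant is on the left and the grey bearing is at (184,241). The brush lies at (227,290), the jar at (198,165) and the bottle at (426,172). Next I'll zoom in.

```bash
cat > h.py <<'E'
import numpy as np, cv2
from rig import bot, vision
def cal(n):
    c=vision.get_calibration(n); R,_=cv2.Rodrigues(np.array(c['rvec'])); return c,R,np.array(c['tvec'])
def ray(n,u,v):
    c,R,t=cal(n); xd=(u-c['cx'])/c['fx']; yd=(v-c['cy'])/c['fy']
    rd=np.hypot(xd,yd); r=rd
    for _ in range(30): r=rd/(1+c['k1']*r*r)
    s=r/rd if rd>0 else 1
    d=R.T@np.array([xd*s,yd*s,1]); o=-R.T@t
    return o,d
def onz(n,u,v,z):
    o,d=ray(n,u,v); return o+d*(z-o[2])/d[2]
def proj(n,P):
    c,R,t=cal(n); q=R@np.asarray(P,float)+t; x,y=q[0]/q[2],q[1]/q[2]; f=1+c['k1']*(x*x+y*y)
    return np.array([c['fx']*x*f+c['cx'],c['fy']*y*f+c['cy']])
def pts(n,d):
    # all depth pixels -> world points
    c,R,t=cal(n); v,u=np.mgrid[0:d.shape[0],0:d.shape[1]]
    K=np.array([[c['fx'],0,c['cx']],[0,c['fy'],c['cy']],[0,0,1]])
    q=cv2.undistortPoints(np.stack([u,v],-1).reshape(-1,1,2).astype(np.float64),K,np.array([c['k1'],0,0,0.])).reshape(d.shape+(2,))
    P=np.dstack([q*d[...,None],d]); return (P-t)@R
E
python3 - <<'E'
from h import *
for n,(a,b,c,e) in (("top",(120,270,200,290)),("side",(130,350,140,290))):
    z=np.load(n+"0.npz"); u0,u1,v0,v1=(120,345,160,330) if n=="top" else (140,345,165,285)
    s=min(800/(u1-u0),600/(v1-v0))
    im=cv2.resize(z['p'][v0:v1,u0:u1,::-1],None,fx=s,fy=s,interpolation=cv2.INTER_CUBIC); print(n,s)
    cv2.imwrite(f"pics/{n}0z.png",np.clip(im.astype(float)*1.4,0,255).astype(np.uint8))
z=np.load("top0.npz"); P=pts("top",z['d'])
for u,v in [(298,215),(284,213),(265,182),(184,241),(333,209),(227,300),(400,300)]: print(u,v,P[v,u].round(3))
E
```

```text
top 3.5294117647058822
side 3.902439024390244
298 215 [0.55  0.013 0.108]
284 213 [0.543 0.05  0.154]
265 182 [0.637 0.11  0.101]
184 241 [0.463 0.322 0.06 ]
333 209 [ 0.572 -0.08   0.117]
227 300 [0.313 0.192 0.016]
400 300 [ 0.35  -0.296 -0.001]
```

View pics/top0z.png

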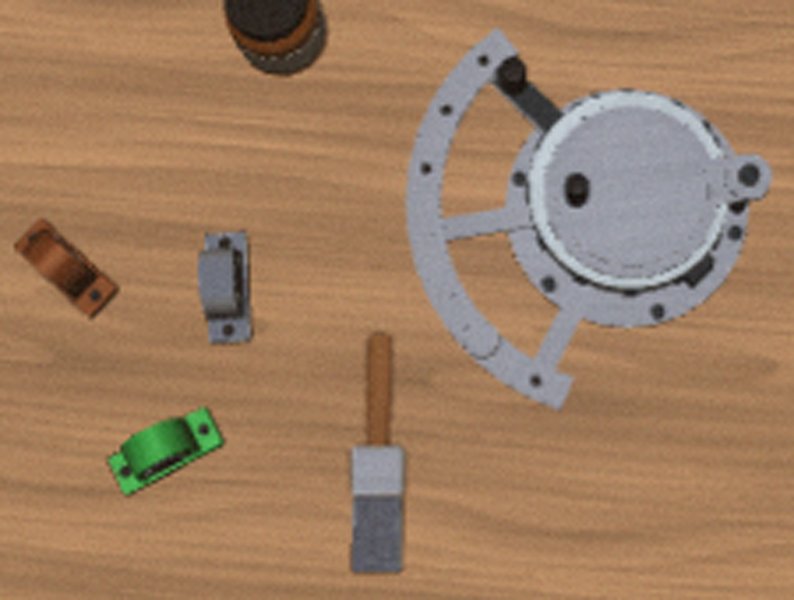

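View pics/side0z.png

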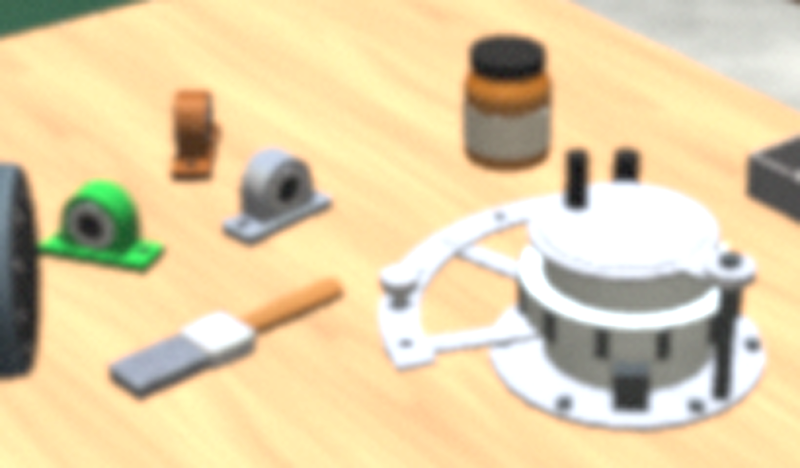

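```bash
python3 - <<'E'
from h import *
S=3.52941; T=lambda u,v:(119.86+u/S-0.0,159.86+v/S)
holes={45:(483,61),63:(446,110),81:(426,168),153:(536,380)}
M=[];W=[]
for a,p in holes.items():
    M.append(.164*np.array([np.cos(np.radians(a)),np.sin(np.radians(a))])); W.append(onz("top",*T(*p),.037)[:2])
M.append(np.array([0,-.09])); W.append(onz("top",*T(749,173),.119)[:2])
M=np.array(M);W=np.array(W)
mc,wc=M.mean(0),W.mean(0); H=(M-mc).T@(W-wc); U,_,V=np.linalg.svd(H); R=(U@V).T
t=wc-R@mc; yaw=np.arctan2(R[1,0],R[0,0]); print("intake",t,np.degrees(yaw)); print(((M@R.T+t)-W).round(4))
ck=onz("top",*T(577,184),.153); lk=onz("top",*T(512,70),.098); sc=onz("top",*T(481,343),.063)
piv=t+R@[0,-.09]
f=lambda p:(R.T@(p[:2]-t))
print("coverknob",ck,"rel",f(ck), "lever",lk,"polar",np.hypot(*f(lk)),np.degrees(np.arctan2(*f(lk)[::-1])))
k=R.T@(ck[:2]-piv); print("cover ang",np.arctan2(-k[0],k[1]),np.hypot(*k))
print("screw",np.hypot(*f(sc)),np.degrees(np.arctan2(*f(sc)[::-1])), sc, "piv",piv)
for a in (99,117,135): 
    q=t+R@(.164*np.array([np.cos(np.radians(a)),np.sin(np.radians(a))])); print(a,q,proj("top",[*q,.063]), (proj("top",[*q,.063])-[119.86,159.86])*S, proj("side",[*q,.063]))
# bearing from depth
z=np.load("top0.npz"); P=pts("top",z['d']); p=z['p'].astype(int)
A=P[215:270,165:205].reshape(-1,3); c=p[215:270,165:205].reshape(-1,3)
m=(A[:,2]>.008)&(A[:,0]>.38); m&=(abs(c[:,0]-c[:,2])<30)
print(m.sum()); B=A[m]; f_=B[(B[:,2]<.018)]; 
r=cv2.minAreaRect(B[:,:2].astype(np.float32)); print("all",r)
top=B[B[:,2]>.045]; print("top",top.mean(0), cv2.minAreaRect(top[:,:2].astype(np.float32)))
# foot corners
for q in [(206,232),(246,232),(252,341),(212,344)]: print(onz("top",*T(*q),.012))
E
```

```text
intake [0.56361252 0.01266715] 5.07314549647236
[[ 0.0006  0.0001]
 [ 0.0001  0.0001]
 [-0.0005 -0.    ]
 [-0.     -0.    ]
 [-0.0001 -0.0001]]
coverknob [0.54539911 0.05214102 0.153     ] rel [-0.01465149  0.0409298 ] lever [0.64482579 0.11057932 0.098     ] polar 0.1272100181500434 45.25284038994755
cover ang 0.11143977450465697 0.1317470265940946
screw 0.16709072973580255 135.82926074357098 [0.43393793 0.11804178 0.063     ] piv [ 0.57157099 -0.07698029]
99 [0.52373421 0.17174487] [239.70113677 223.49877715] [422.96850654 224.60733646] [255.06279357 217.40532453]
117 [0.47652828 0.15163597] [245.35019788 240.7965376 ] [442.90635931 285.65822518] [246.13253208 224.96227976]
135 [0.43784676 0.11792384] [256.30985044 255.63559685] [481.58746665 338.03134927] [242.04387928 233.96248157]
398
all ((0.47012627124786377, 0.33138853311538696), (0.08993197977542877, 0.034146517515182495), 9.02498722076416)
top [0.46813325 0.33050673 0.05784368] ((0.46959155797958374, 0.3315417766571045), (0.05158308520913124, 0.02990565448999405), 8.556215286254883)
[0.51367546 0.35422064 0.012     ]
[0.51626946 0.32114024 0.012     ]
[0.42733621 0.30618812 0.012     ]
[0.42220278 0.33856858 0.012     ]
```

The intake fit closes to under 1 mm: it is at (0.5636, 0.0127) with yaw 5.1°. The thumbscrew is in the 6th hole, the lever is at click 0, the cover is at 0.11 rad and the bearing is at (0.470, 0.330), about 9.3°. I'll open the cover first, straddling its knob with half-open jaws.

```bash
python3 -m handwheel '[{"hand":0,"dx":2.2,"dy":-3.8,"wz":-0.07},{"hand":0,"dx":2.2,"dy":-3.8,"wz":-0.07},{"hand":0,"dx":2.2,"dy":-3.8,"wz":-0.07},{"hand":0,"dx":2.2,"dy":-3.8,"wz":-0.07},{"hand":0,"dx":2.2,"dy":-3.8,"wz":-0.07},{"hand":0,"dx":2.2,"dy":-3.8,"wz":-0.07},{"hand":0,"dx":2.2,"dy":-3.8,"wz":-0.07},{"hand":0,"dx":2.2,"dy":-3.8,"wz":-0.07},{"hand":0,"dx":2.2,"dy":-3.8,"wz":-0.07},{"hand":0,"dx":2.2,"dy":-3.8,"wz":-0.07}]'
```

```text
invalid input
```

```bash
python3 -m handwheel '[{"hand":0,"dx":2.2,"dy":-3.8,"dz":0,"wx":0,"wy":0,"wz":-0.07},{"hand":0,"dx":2.2,"dy":-3.8,"dz":0,"wx":0,"wy":0,"wz":-0.07},{"hand":0,"dx":2.2,"dy":-3.8,"dz":0,"wx":0,"wy":0,"wz":-0.07},{"hand":0,"dx":2.2,"dy":-3.8,"dz":0,"wx":0,"wy":0,"wz":-0.07},{"hand":0,"dx":2.2,"dy":-3.8,"dz":0,"wx":0,"wy":0,"wz":-0.07},{"hand":0,"dx":2.2,"dy":-3.8,"dz":0,"wx":0,"wy":0,"wz":-0.07},{"hand":0,"dx":2.2,"dy":-3.8,"dz":0,"wx":0,"wy":0,"wz":-0.07},{"hand":0,"dx":2.2,"dy":-3.8,"dz":0,"wx":0,"wy":0,"wz":-0.07},{"hand":0,"dx":2.2,"dy":-3.8,"dz":0,"wx":0,"wy":0,"wz":-0.07},{"hand":0,"dx":2.2,"dy":-3.8,"dz":0,"wx":0,"wy":0,"wz":-0.07}]'
```

```text
time_s: 1.1
position: [0.4567, 0.1969, 0.2224]
tcp_rot: [[-0.462, 0.887, -0.0], [0.887, 0.462, 0.0], [0.0, -0.0, -1.0]]
force: [0.5, 0.7, 0.1]
opening: 0.5
```

```bash
python3 -m handwheel '[{"hand":0,"dx":2.2,"dy":-3.6,"dz":0,"wx":0,"wy":0,"wz":-0.07},{"hand":0,"dx":2.2,"dy":-3.6,"dz":0,"wx":0,"wy":0,"wz":-0.07},{"hand":0,"dx":2.2,"dy":-3.6,"dz":0,"wx":0,"wy":0,"wz":-0.07},{"hand":0,"dx":2.2,"dy":-3.6,"dz":0,"wx":0,"wy":0,"wz":-0.07},{"hand":0,"dx":0.1,"dy":-0.1,"dz":0,"wx":0,"wy":0,"wz":0},{"hand":0,"dx":0,"dy":0,"dz":0,"wx":0,"wy":0,"wz":0},{"hand":0,"dx":0,"dy":0,"dz":-2,"wx":0,"wy":0,"wz":0},{"hand":0,"dx":0,"dy":0,"dz":-2,"wx":0,"wy":0,"wz":0},{"hand":0,"dx":0,"dy":0,"dz":-2,"wx":0,"wy":0,"wz":0}]'
python3 - <<'E'
from h import *
for n,c in (("top",(230,360,150,250)),("side",(200,400,120,270))):
    p,d=vision.capture(n);u0,u1,v0,v1=c; cv2.imwrite(f"pics/{n}1.png",cv2.resize(p[v0:v1,u0:u1,::-1],None,fx=4,fy=4,interpolation=cv2.INTER_CUBIC))
E
```

```text
time_s: 2.0
position: [0.5439, 0.0552, 0.1619]
tcp_rot: [[-0.204, 0.979, -0.001], [0.979, 0.204, 0.0], [0.001, -0.001, -1.0]]
force: [-0.9, -0.5, -0.3]
opening: 0.499
```

View pics/side1.png

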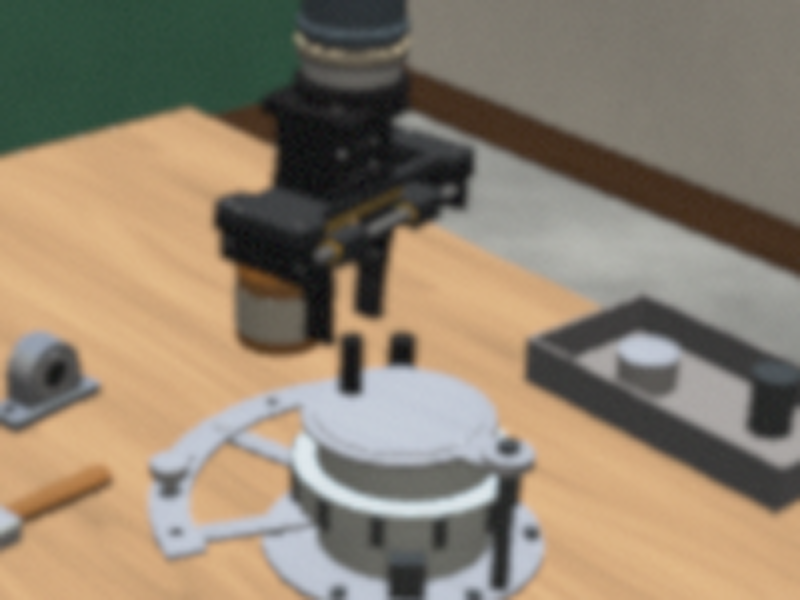

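View pics/top1.png

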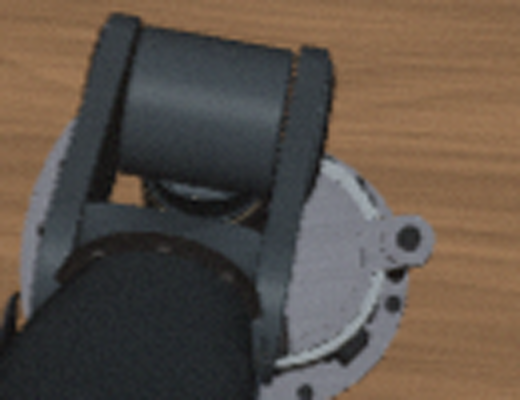

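The side view at (345,330) shows the jaws centred over the cover knob. Next I'll work out the arc.

```bash
python3 - <<'E'
import numpy as np
a0=np.radians(95.07)+0.111; r=13.2
a=a0+0.12*np.arange(16); P=r*np.c_[np.cos(a),np.sin(a)]
print(np.diff(P,axis=0).round(2).tolist()); print(P[-1]/100+[.5716,-.0770])
E
python3 -m handwheel '[{"hand":0,"dx":0.15,"dy":-0.3,"dz":-2,"wx":0,"wy":0,"wz":0},{"hand":0,"dx":0,"dy":0,"dz":-2,"wx":0,"wy":0,"wz":0},{"hand":-0.36,"dx":0,"dy":0,"dz":0,"wx":0,"wy":0,"wz":0},{"hand":-0.36,"dx":0,"dy":0,"dz":0,"wx":0,"wy":0,"wz":0},{"hand":-0.36,"dx":0,"dy":0,"dz":0,"wx":0,"wy":0,"wz":0}]'
```

```text
[[-1.53, -0.41], [-1.47, -0.59], [-1.39, -0.76], [-1.29, -0.92], [-1.17, -1.07], [-1.03, -1.2], [-0.88, -1.31], [-0.72, -1.41], [-0.54, -1.49], [-0.36, -1.54], [-0.18, -1.57], [0.01, -1.58], [0.2, -1.57], [0.39, -1.53], [0.57, -1.48]]
[ 0.45154464 -0.13186994]
time_s: 2.6
position: [0.5475, 0.051, 0.1239]
tcp_rot: [[-0.202, 0.979, 0.002], [0.979, 0.202, -0.0], [-0.001, 0.002, -1.0]]
force: [-0.6, -0.1, 0.7]
opening: 0.353
```

```bash
python3 -m handwheel '[{"hand":-0.36,"dx":-1.53,"dy":-0.41,"dz":0,"wx":0,"wy":0,"wz":0.12},{"hand":-0.36,"dx":-1.47,"dy":-0.59,"dz":0,"wx":0,"wy":0,"wz":0.12},{"hand":-0.36,"dx":-1.39,"dy":-0.76,"dz":0,"wx":0,"wy":0,"wz":0.12},{"hand":-0.36,"dx":-1.29,"dy":-0.92,"dz":0,"wx":0,"wy":0,"wz":0.12},{"hand":-0.36,"dx":-1.17,"dy":-1.07,"dz":0,"wx":0,"wy":0,"wz":0.12},{"hand":-0.36,"dx":-1.03,"dy":-1.2,"dz":0,"wx":0,"wy":0,"wz":0.12},{"hand":-0.36,"dx":-0.88,"dy":-1.31,"dz":0,"wx":0,"wy":0,"wz":0.12}]'
python3 - <<'E'
from h import *
for n,c in (("side",(200,400,120,270)),):
    p,d=vision.capture(n);u0,u1,v0,v1=c; cv2.imwrite(f"pics/{n}2.png",cv2.resize(p[v0:v1,u0:u1,::-1],None,fx=4,fy=4,interpolation=cv2.INTER_CUBIC))
E
```

```text
time_s: 3.3
position: [0.4597, -0.012, 0.124]
tcp_rot: [[-0.866, 0.499, 0.003], [0.499, 0.866, -0.0], [-0.003, 0.001, -1.0]]
force: [1.1, 1.2, -0.1]
opening: 0.318
```

View pics/side2.png

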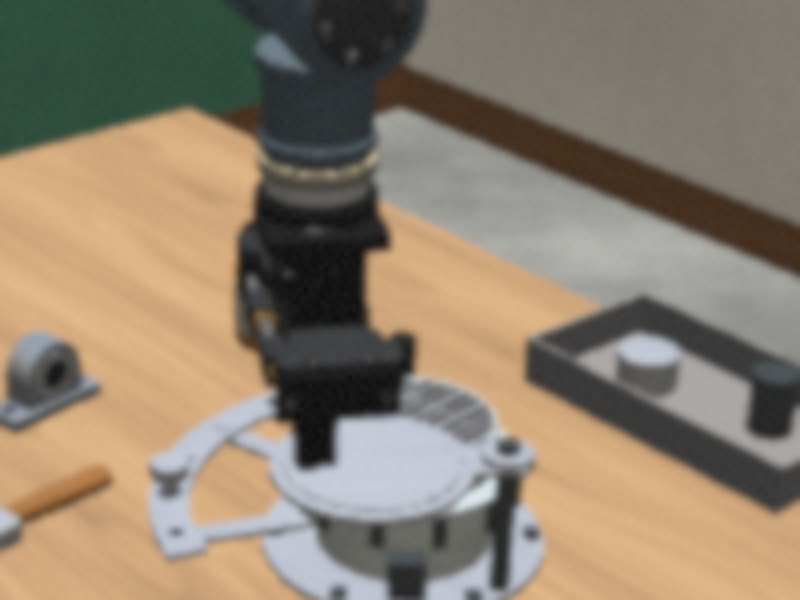

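The cover is moving with the jaws: its knob is at about (330,440) and the grille is showing at (445,405). I'll carry on round the arc.

```bash
python3 -m handwheel '[{"hand":-0.36,"dx":-0.72,"dy":-1.41,"dz":0,"wx":0,"wy":0,"wz":0.12},{"hand":-0.36,"dx":-0.54,"dy":-1.49,"dz":0,"wx":0,"wy":0,"wz":0.12},{"hand":-0.36,"dx":-0.36,"dy":-1.54,"dz":0,"wx":0,"wy":0,"wz":0.12},{"hand":-0.36,"dx":-0.18,"dy":-1.57,"dz":0,"wx":0,"wy":0,"wz":0.12},{"hand":-0.36,"dx":0.01,"dy":-1.58,"dz":0,"wx":0,"wy":0,"wz":0.12},{"hand":-0.36,"dx":0.2,"dy":-1.57,"dz":0,"wx":0,"wy":0,"wz":0.12},{"hand":-0.36,"dx":0.39,"dy":-1.53,"dz":0,"wx":0,"wy":0,"wz":0.12},{"hand":-0.36,"dx":0.57,"dy":-1.48,"dz":0,"wx":0,"wy":0,"wz":0.12},{"hand":0,"dx":0,"dy":0,"dz":0,"wx":0,"wy":0,"wz":0},{"hand":0,"dx":0,"dy":0,"dz":0,"wx":0,"wy":0,"wz":0}]'
python3 - <<'E'
from h import *
for n,c in (("side",(200,400,120,270)),("top",(230,360,150,250))):
    p,d=vision.capture(n);u0,u1,v0,v1=c; cv2.imwrite(f"pics/{n}3.png",cv2.resize(p[v0:v1,u0:u1,::-1],None,fx=4,fy=4,interpolation=cv2.INTER_CUBIC))
E
```

```text
time_s: 4.35
position: [0.4532, -0.1336, 0.1231]
tcp_rot: [[-0.91, -0.415, 0.001], [-0.415, 0.91, -0.0], [-0.001, -0.001, -1.0]]
force: [-0.3, 0.6, 0.3]
opening: 0.426
```

View pics/side3.png

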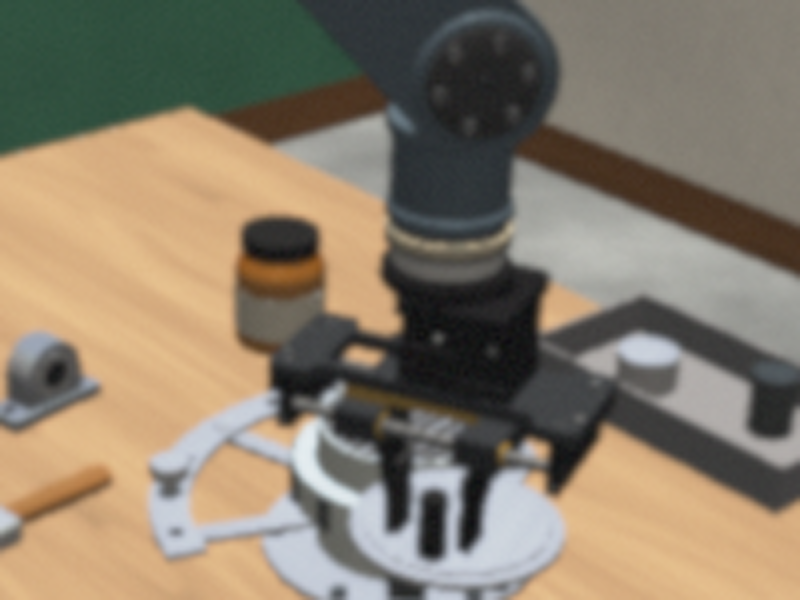

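The knob stands clear between the opened fingers, at (432,520) in the side crop. I'll lift, then travel to the lever knob while turning the wrist back.

```bash
python3 -m handwheel '[{"hand":0,"dx":0,"dy":0,"dz":2.5,"wx":0,"wy":0,"wz":0},{"hand":0,"dx":0,"dy":0,"dz":2.5,"wx":0,"wy":0,"wz":0},{"hand":0,"dx":1,"dy":1.28,"dz":2.5,"wx":0,"wy":0,"wz":-0.1415},{"hand":0,"dx":1,"dy":1.28,"dz":0,"wx":0,"wy":0,"wz":-0.1415},{"hand":0,"dx":1,"dy":1.28,"dz":0,"wx":0,"wy":0,"wz":-0.1415},{"hand":0,"dx":1,"dy":1.28,"dz":0,"wx":0,"wy":0,"wz":-0.1415},{"hand":0,"dx":1,"dy":1.28,"dz":0,"wx":0,"wy":0,"wz":-0.1415},{"hand":0,"dx":1,"dy":1.28,"dz":0,"wx":0,"wy":0,"wz":-0.1415},{"hand":0,"dx":1,"dy":1.28,"dz":0,"wx":0,"wy":0,"wz":-0.1415},{"hand":0,"dx":1,"dy":1.28,"dz":0,"wx":0,"wy":0,"wz":-0.1415}]'
python3 -m handwheel '[{"hand":0,"dx":1,"dy":1.28,"dz":0,"wx":0,"wy":0,"wz":-0.1415},{"hand":0,"dx":1,"dy":1.28,"dz":0,"wx":0,"wy":0,"wz":-0.1415},{"hand":0,"dx":1,"dy":1.28,"dz":0,"wx":0,"wy":0,"wz":-0.1415},{"hand":0,"dx":1,"dy":1.28,"dz":0,"wx":0,"wy":0,"wz":-0.1415},{"hand":0,"dx":1,"dy":1.28,"dz":0,"wx":0,"wy":0,"wz":-0.1415},{"hand":0,"dx":1,"dy":1.28,"dz":0,"wx":0,"wy":0,"wz":-0.1415},{"hand":0,"dx":1,"dy":1.28,"dz":0,"wx":0,"wy":0,"wz":-0.1415},{"hand":0,"dx":1,"dy":1.28,"dz":0,"wx":0,"wy":0,"wz":-0.1415},{"hand":0,"dx":1,"dy":1.28,"dz":0,"wx":0,"wy":0,"wz":-0.1415},{"hand":0,"dx":0,"dy":0,"dz":0,"wx":0,"wy":0,"wz":0}]'
python3 - <<'E'
from h import *
print(bot.read_state()['joint_positions'].round(1))
for n,c in (("side",(200,400,120,270)),("top",(230,360,150,250))):
    p,d=vision.capture(n);u0,u1,v0,v1=c; cv2.imwrite(f"pics/{n}4.png",cv2.resize(p[v0:v1,u0:u1,::-1],None,fx=4,fy=4,interpolation=cv2.INTER_CUBIC))
E
```

```text
time_s: 5.45
position: [0.5325, -0.0297, 0.1975]
tcp_rot: [[-0.761, 0.649, -0.001], [0.649, 0.761, 0.0], [0.001, -0.0, -1.0]]
force: [0.3, 0.3, -0.5]
opening: 0.5
time_s: 6.45
position: [0.6231, 0.0861, 0.1974]
tcp_rot: [[0.39, 0.921, 0.0], [0.921, -0.39, 0.001], [0.001, 0.0, -1.0]]
force: [-0.5, 0.4, -0.6]
opening: 0.502
[-2.3 32.1 83.   0.  64.9 20.6]
```

View pics/side4.png

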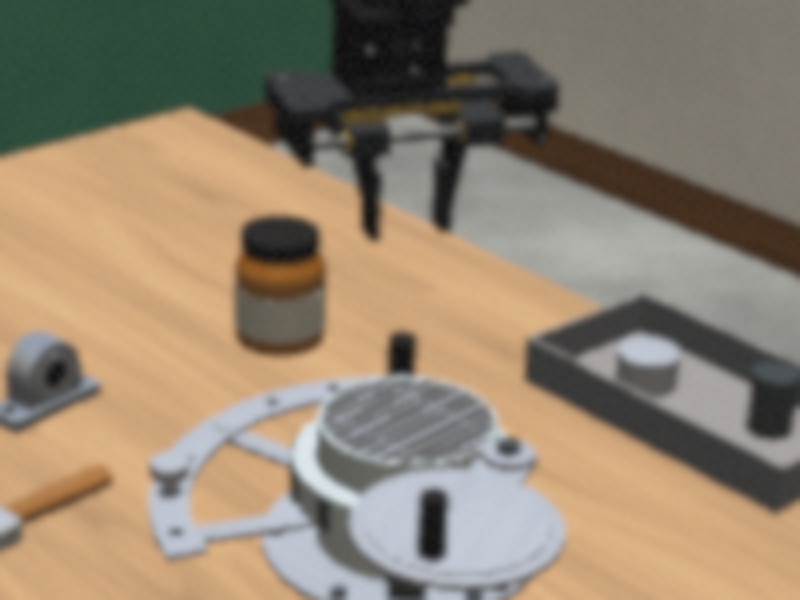

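View pics/top4.png

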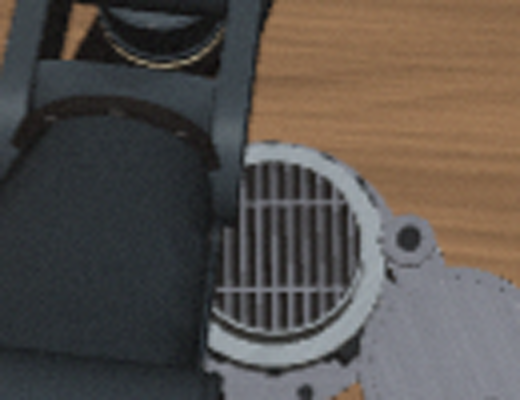

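The mouth is clear in both views, with the cover knob at (433,492) in the side crop. I'll check the cover angle and finish the approach to the lever knob.

```bash
python3 - <<'E'
from h import *
k=onz("side",200+433/4,120+493/4,.153); d=k[:2]-[.5716,-.0770]; print(k,np.hypot(*d),np.arctan2(d[1],d[0])%6.283-np.radians(95.07))
a0=np.radians(50.3); r=12.8
a=a0+np.radians(6)*np.arange(17); P=r*np.c_[np.cos(a),np.sin(a)]
print(np.diff(P,axis=0).round(2).tolist())
E
python3 -m handwheel '[{"hand":0,"dx":1.1,"dy":1.2,"dz":0,"wx":0,"wy":0,"wz":-0.146},{"hand":0,"dx":1.1,"dy":1.2,"dz":0,"wx":0,"wy":0,"wz":-0.146},{"hand":0,"dx":0,"dy":0,"dz":0,"wx":0,"wy":0,"wz":0},{"hand":0,"dx":0,"dy":0,"dz":-3,"wx":0,"wy":0,"wz":0},{"hand":0,"dx":0,"dy":0,"dz":-3,"wx":0,"wy":0,"wz":0},{"hand":0,"dx":0,"dy":0,"dz":-2,"wx":0,"wy":0,"wz":0},{"hand":0,"dx":0,"dy":0,"dz":0,"wx":0,"wy":0,"wz":0}]'
python3 - <<'E'
from h import *
for n,c in (("side",(200,400,120,270)),):
    p,d=vision.capture(n);u0,u1,v0,v1=c; cv2.imwrite(f"pics/{n}5.png",cv2.resize(p[v0:v1,u0:u1,::-1],None,fx=4,fy=4,interpolation=cv2.INTER_CUBIC))
E
```

```text
[ 0.44821331 -0.13698745  0.153     ] 0.13719609587141984 1.9346489061036878
[[-1.07, 0.8], [-1.15, 0.68], [-1.22, 0.56], [-1.27, 0.43], [-1.31, 0.29], [-1.33, 0.16], [-1.34, 0.02], [-1.33, -0.12], [-1.31, -0.26], [-1.28, -0.4], [-1.23, -0.53], [-1.17, -0.66], [-1.09, -0.77], [-1.01, -0.88], [-0.91, -0.98], [-0.8, -1.07]]
time_s: 7.25
position: [0.641, 0.1068, 0.1142]
tcp_rot: [[0.637, 0.77, -0.009], [0.77, -0.637, -0.001], [-0.006, -0.007, -1.0]]
force: [0.2, -1.0, -0.3]
opening: 0.498
```

View pics/side5.png

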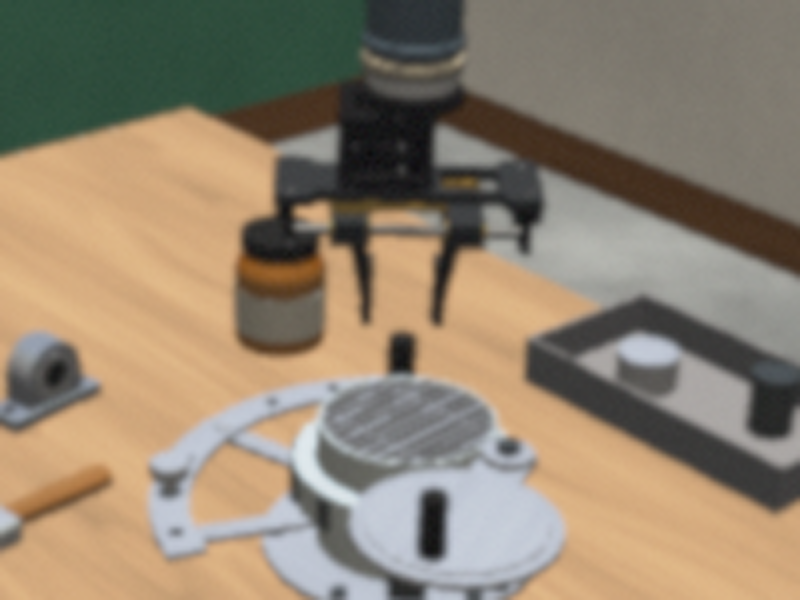

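```bash
python3 -m handwheel '[{"hand":0,"dx":0.4,"dy":0.4,"dz":-1.6,"wx":0,"wy":0,"wz":0},{"hand":0,"dx":0,"dy":0,"dz":-1.6,"wx":0,"wy":0,"wz":0},{"hand":0,"dx":0,"dy":0,"dz":-1.5,"wx":0,"wy":0,"wz":0},{"hand":-0.3,"dx":0,"dy":0,"dz":0,"wx":0,"wy":0,"wz":0},{"hand":-0.3,"dx":0,"dy":0,"dz":0,"wx":0,"wy":0,"wz":0},{"hand":-0.3,"dx":0,"dy":0,"dz":0,"wx":0,"wy":0,"wz":0}]'
python3 - <<'E'
from h import *
for n,c in (("side",(200,400,120,270)),):
    p,d=vision.capture(n);u0,u1,v0,v1=c; cv2.imwrite(f"pics/{n}6.png",cv2.resize(p[v0:v1,u0:u1,::-1],None,fx=4,fy=4,interpolation=cv2.INTER_CUBIC))
E
```

```text
time_s: 7.9
position: [0.6494, 0.1119, 0.0709]
tcp_rot: [[0.64, 0.768, 0.001], [0.768, -0.64, 0.0], [0.001, 0.001, -1.0]]
force: [-0.1, 1.1, 0.4]
opening: 0.369
```

View pics/side6.png

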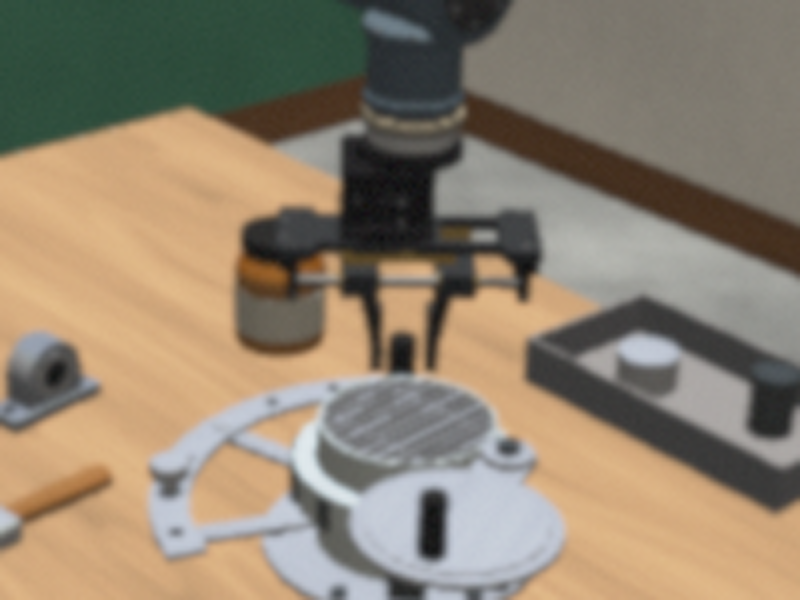

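The jaws straddle the lever knob at (402,352). I'll push it round the arc.

```bash
python3 -m handwheel '[{"hand":-0.3,"dx":-1.07,"dy":0.8,"dz":0,"wx":0,"wy":0,"wz":0.1047},{"hand":-0.3,"dx":-1.15,"dy":0.68,"dz":0,"wx":0,"wy":0,"wz":0.1047},{"hand":-0.3,"dx":-1.22,"dy":0.56,"dz":0,"wx":0,"wy":0,"wz":0.1047},{"hand":-0.3,"dx":-1.27,"dy":0.43,"dz":0,"wx":0,"wy":0,"wz":0.1047},{"hand":-0.3,"dx":-1.31,"dy":0.29,"dz":0,"wx":0,"wy":0,"wz":0.1047},{"hand":-0.3,"dx":-1.33,"dy":0.16,"dz":0,"wx":0,"wy":0,"wz":0.1047},{"hand":-0.3,"dx":-1.34,"dy":0.02,"dz":0,"wx":0,"wy":0,"wz":0.1047},{"hand":-0.3,"dx":0,"dy":0,"dz":0,"wx":0,"wy":0,"wz":0}]'
python3 - <<'E'
from h import *
for n,c in (("side",(200,400,120,270)),):
    p,d=vision.capture(n);u0,u1,v0,v1=c; cv2.imwrite(f"pics/{n}7.png",cv2.resize(p[v0:v1,u0:u1,::-1],None,fx=4,fy=4,interpolation=cv2.INTER_CUBIC))
a=np.radians(50.3+42);print([.5636+.128*np.cos(a),.0127+.128*np.sin(a)])
E
```

```text
time_s: 8.75
position: [0.5624, 0.1417, 0.0716]
tcp_rot: [[-0.039, 0.999, 0.003], [0.999, 0.039, 0.0], [0.0, 0.003, -1.0]]
force: [2.1, 0.8, -1.4]
opening: 0.353
[np.float64(0.5584631305558324), np.float64(0.14059688257464908)]
```

View pics/side7.png

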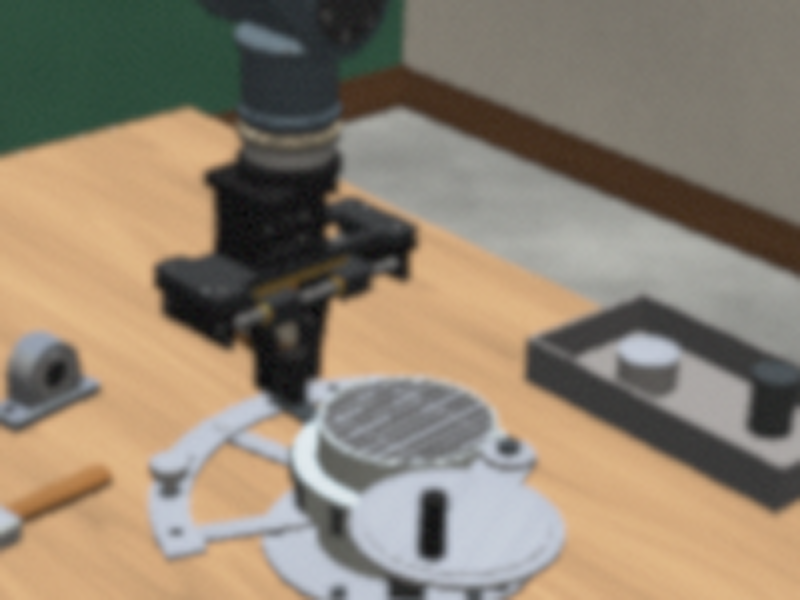

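The lever is following the jaws. I'll do the remaining eight steps.

```bash
python3 -m handwheel '[{"hand":-0.3,"dx":-1.33,"dy":-0.12,"dz":0,"wx":0,"wy":0,"wz":0.1047},{"hand":-0.3,"dx":-1.31,"dy":-0.26,"dz":0,"wx":0,"wy":0,"wz":0.1047},{"hand":-0.3,"dx":-1.28,"dy":-0.4,"dz":0,"wx":0,"wy":0,"wz":0.1047},{"hand":-0.3,"dx":-1.23,"dy":-0.53,"dz":0,"wx":0,"wy":0,"wz":0.1047},{"hand":-0.3,"dx":-1.17,"dy":-0.66,"dz":0,"wx":0,"wy":0,"wz":0.1047},{"hand":-0.3,"dx":-1.09,"dy":-0.77,"dz":0,"wx":0,"wy":0,"wz":0.1047},{"hand":-0.3,"dx":-1.01,"dy":-0.88,"dz":0,"wx":0,"wy":0,"wz":0.1047},{"hand":-0.3,"dx":-0.91,"dy":-0.98,"dz":0,"wx":0,"wy":0,"wz":0.1047},{"hand":-0.3,"dx":0,"dy":0,"dz":0,"wx":0,"wy":0,"wz":0}]'
python3 - <<'E'
from h import *
s=bot.read_state(); print(s['position'],s['force'])
for n,c in (("side",(200,400,120,270)),):
    p,d=vision.capture(n);u0,u1,v0,v1=c; cv2.imwrite(f"pics/{n}8.png",cv2.resize(p[v0:v1,u0:u1,::-1],None,fx=4,fy=4,interpolation=cv2.INTER_CUBIC))
a=np.radians(50.3+90);print([.5636+.128*np.cos(a),.0127+.128*np.sin(a)])
E
```

```text
time_s: 9.7
position: [0.4678, 0.0946, 0.0707]
tcp_rot: [[-0.766, 0.643, -0.002], [0.643, 0.766, -0.0], [0.002, -0.001, -1.0]]
force: [0.4, 0.5, -0.5]
opening: 0.351
[0.46778029 0.09455904 0.07069987] [ 0.43023949  0.50682561 -0.51991406]
[np.float64(0.4651168569539974), np.float64(0.09446228064199648)]
```

View pics/side8.png

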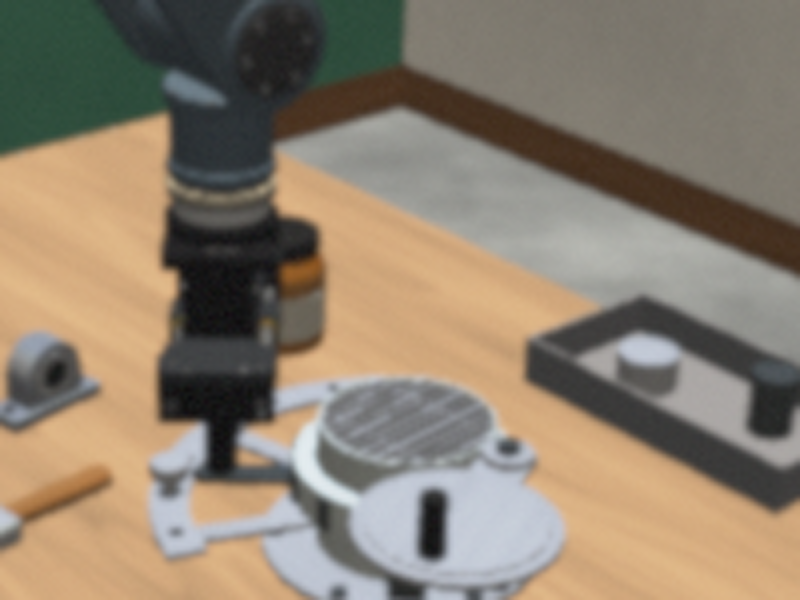

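The lever now points at the thumbscrew at (170,467) in the side crop, and the force is near zero. I'll open the jaws, lift clear and move toward the bearing.

```bash
python3 -m handwheel '[{"hand":0.1,"dx":0,"dy":0,"dz":0,"wx":0,"wy":0,"wz":0},{"hand":0.1,"dx":0,"dy":0,"dz":0,"wx":0,"wy":0,"wz":0},{"hand":0.1,"dx":0,"dy":0,"dz":3,"wx":0,"wy":0,"wz":0},{"hand":0.4,"dx":0,"dy":0,"dz":4,"wx":0,"wy":0,"wz":0},{"hand":0.4,"dx":0,"dy":3.9,"dz":0,"wx":0,"wy":0,"wz":0.14},{"hand":0.4,"dx":0,"dy":3.9,"dz":0,"wx":0,"wy":0,"wz":0.14},{"hand":0.4,"dx":0,"dy":3.9,"dz":0,"wx":0,"wy":0,"wz":0.14},{"hand":0.4,"dx":0,"dy":3.9,"dz":0,"wx":0,"wy":0,"wz":0.14},{"hand":0.4,"dx":0,"dy":3.9,"dz":0,"wx":0,"wy":0,"wz":0.14},{"hand":0.4,"dx":0,"dy":3.9,"dz":0,"wx":0,"wy":0,"wz":0.14}]'
python3 - <<'E'
from h import *
s=bot.read_state(); print(s['position'],s['force'])
for n,c in (("side",(180,380,150,290)),("top",(200,360,150,270))):
    p,d=vision.capture(n);u0,u1,v0,v1=c; cv2.imwrite(f"pics/{n}9.png",cv2.resize(p[v0:v1,u0:u1,::-1],None,fx=4,fy=4,interpolation=cv2.INTER_CUBIC))
E
```

```text
time_s: 10.75
position: [0.4686, 0.3315, 0.1406]
tcp_rot: [[-0.989, -0.15, 0.0], [-0.15, 0.989, 0.0], [-0.0, 0.0, -1.0]]
force: [0.8, 0.7, -0.2]
opening: 0.7
[0.46861424 0.33145065 0.14061793] [ 0.83379654  0.71839238 -0.18791022]
```

View pics/side9.png

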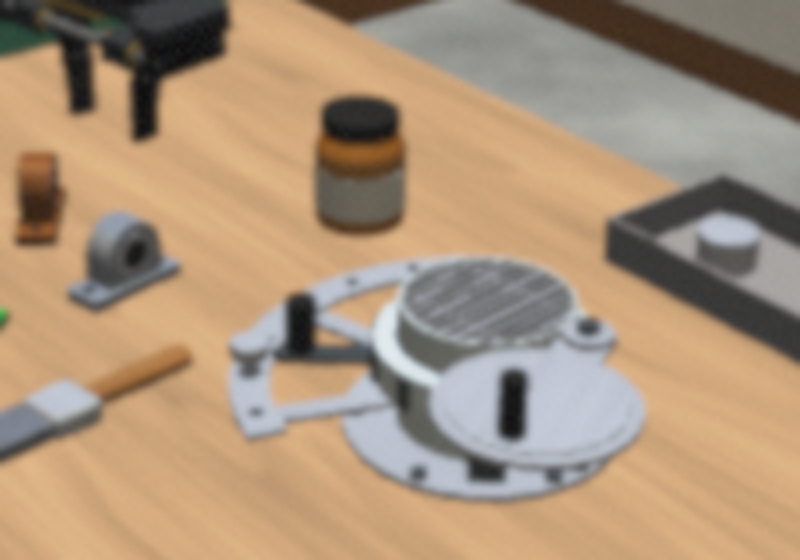

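View pics/top9.png

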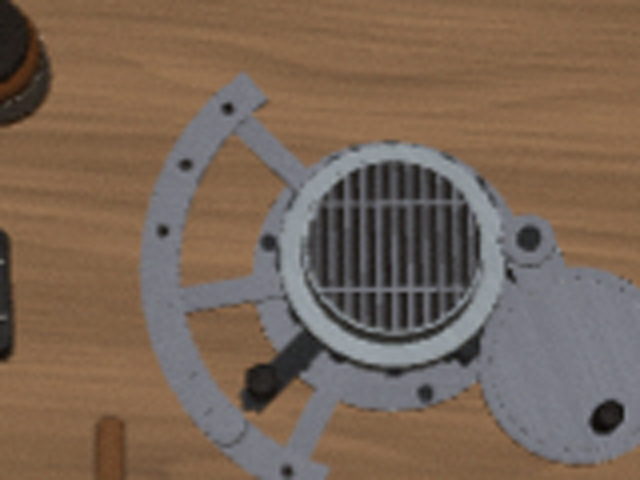

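Both views show the mouth clear. In the top crop the lever knob is at (261,378) and the screw head at (230,428). I'll measure the collar angle.

```bash
python3 - <<'E'
from h import *
t=np.array([.5636,.0127]); 
def pol(n,u,v,z,c=t):
    d=onz(n,u,v,z)[:2]-c; return np.hypot(*d), np.degrees(np.arctan2(d[1],d[0]))%360-5.07
print("lever",pol("top",199.6+262/4,149.6+374/4,.098), pol("side",179.6+300/4,149.6+298/4,.098))
p=t+.164*np.array([np.cos(np.radians(140.07)),np.sin(np.radians(140.07))])
print("screw hole6 px", (proj("top",[*p,.063])-[199.6,149.6])*4)
r,a=pol("top",199.6+606/4,149.6+411/4,.153,np.array([.5716,-.077])); print("cover",r,np.radians(a-90))
E
```

```text
lever (np.float64(0.1256845485168516), np.float64(133.9077819560412)) (np.float64(0.12874458307579567), np.float64(137.25911971982))
screw hole6 px [226.78074771 424.14758298]
cover 0.1298966191684136 1.9003966937754886
```

Checked: collar at about 135° (click 5), cover at 1.90 rad. I'll descend on the bearing and grip it.

```bash
python3 -m handwheel '[{"hand":0.4,"dx":0.1,"dy":-0.1,"dz":-3,"wx":0,"wy":0,"wz":0.01},{"hand":0.4,"dx":0,"dy":0,"dz":-3,"wx":0,"wy":0,"wz":0},{"hand":0.4,"dx":0,"dy":0,"dz":-3,"wx":0,"wy":0,"wz":0},{"hand":0.4,"dx":0,"dy":0,"dz":-1.5,"wx":0,"wy":0,"wz":0},{"hand":0.4,"dx":0,"dy":0,"dz":-1.3,"wx":0,"wy":0,"wz":0},{"hand":0.4,"dx":0,"dy":0,"dz":0,"wx":0,"wy":0,"wz":0}]'
python3 - <<'E'
from h import *
p,d=vision.capture("side"); cv2.imwrite("pics/side10.png",cv2.resize(p[130:270,130:330,::-1],None,fx=4,fy=4,interpolation=cv2.INTER_CUBIC))
E
```

```text
time_s: 11.45
position: [0.4688, 0.3275, 0.0209]
tcp_rot: [[-0.988, -0.153, -0.003], [-0.153, 0.988, -0.002], [0.003, -0.001, -1.0]]
force: [0.2, 0.3, 0.5]
opening: 0.698
```

View pics/side10.png

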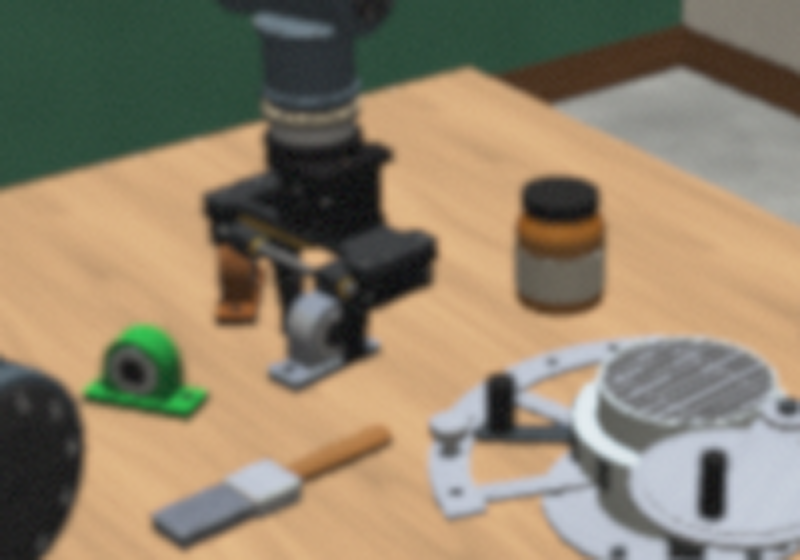

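The jaws straddle the housing at (315,330) in the crop. I'll close and lift a little.

```bash
python3 -m handwheel '[{"hand":-1,"dx":0.1,"dy":0,"dz":0,"wx":0,"wy":0,"wz":0},{"hand":-1,"dx":0,"dy":0,"dz":0,"wx":0,"wy":0,"wz":0},{"hand":-1,"dx":0,"dy":0,"dz":0,"wx":0,"wy":0,"wz":0},{"hand":-1,"dx":0,"dy":0,"dz":0,"wx":0,"wy":0,"wz":0},{"hand":-1,"dx":0,"dy":0,"dz":0,"wx":0,"wy":0,"wz":0},{"hand":-1,"dx":0,"dy":0,"dz":0,"wx":0,"wy":0,"wz":0}]'
python3 -m handwheel '[{"hand":-1,"dx":0,"dy":0,"dz":1,"wx":0,"wy":0,"wz":0},{"hand":-1,"dx":0,"dy":0,"dz":2,"wx":0,"wy":0,"wz":0},{"hand":-1,"dx":0,"dy":0,"dz":3,"wx":0,"wy":0,"wz":0},{"hand":-1,"dx":0,"dy":0,"dz":3.5,"wx":0,"wy":0,"wz":0},{"hand":-1,"dx":0,"dy":0,"dz":3.5,"wx":0,"wy":0,"wz":0},{"hand":-1,"dx":0,"dy":0,"dz":2,"wx":0,"wy":0,"wz":0},{"hand":-1,"dx":0,"dy":0,"dz":0,"wx":0,"wy":0,"wz":0}]'
python3 - <<'E'
from h import *
p,d=vision.capture("side"); cv2.imwrite("pics/side11.png",cv2.resize(p[130:270,130:330,::-1],None,fx=4,fy=4,interpolation=cv2.INTER_CUBIC))
E
```

```text
time_s: 12.1
position: [0.4711, 0.3292, 0.0231]
tcp_rot: [[-0.988, -0.154, 0.001], [-0.154, 0.988, 0.002], [-0.001, 0.001, -1.0]]
force: [-1.1, 2.7, 3.0]
opening: 0.32
time_s: 12.8
position: [0.4719, 0.3285, 0.1752]
tcp_rot: [[-0.988, -0.155, 0.005], [-0.155, 0.988, 0.001], [-0.005, 0.001, -1.0]]
force: [0.8, 0.2, -6.4]
opening: 0.319
```

View pics/side11.png

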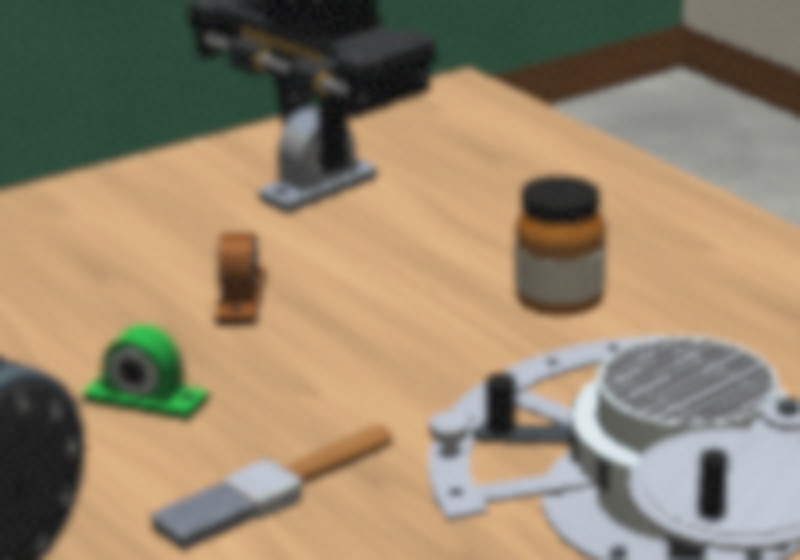

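The bearing is held level with about 6 N of weight. I'll carry it over the grille.

```bash
python3 -m handwheel '[{"hand":-1,"dx":0.5,"dy":-1.7,"dz":0,"wx":0,"wy":0,"wz":0},{"hand":-1,"dx":1,"dy":-3.5,"dz":0,"wx":0,"wy":0,"wz":0},{"hand":-1,"dx":1,"dy":-3.5,"dz":0,"wx":0,"wy":0,"wz":0},{"hand":-1,"dx":1,"dy":-3.5,"dz":0,"wx":0,"wy":0,"wz":0},{"hand":-1,"dx":1.1,"dy":-3.6,"dz":0,"wx":0,"wy":0,"wz":0},{"hand":-1,"dx":1.1,"dy":-3.6,"dz":0,"wx":0,"wy":0,"wz":0},{"hand":-1,"dx":1,"dy":-3.5,"dz":0,"wx":0,"wy":0,"wz":0},{"hand":-1,"dx":1,"dy":-3.5,"dz":0,"wx":0,"wy":0,"wz":0},{"hand":-1,"dx":1,"dy":-3.5,"dz":0,"wx":0,"wy":0,"wz":0},{"hand":-1,"dx":0.5,"dy":-1.7,"dz":0,"wx":0,"wy":0,"wz":0}]'
python3 -m handwheel '[{"hand":-1,"dx":0,"dy":0,"dz":0,"wx":0,"wy":0,"wz":0},{"hand":-1,"dx":0,"dy":0,"dz":0,"wx":0,"wy":0,"wz":0}]'
python3 - <<'E'
from h import *
for i in range(3): 
    p,d=vision.capture("side"); print(bot.read_state()['position'])
cv2.imwrite("pics/side12.png",cv2.resize(p[100:250,200:400,::-1],None,fx=4,fy=4,interpolation=cv2.INTER_CUBIC))
for q in ([.5636,.0127,.1],): print((proj("side",q)-[200,100])*4)
E
```

```text
time_s: 13.85
position: [0.5619, 0.0092, 0.1701]
tcp_rot: [[-0.988, -0.152, -0.004], [-0.152, 0.988, -0.001], [0.004, -0.0, -1.0]]
force: [1.2, 0.7, -6.3]
opening: 0.315
time_s: 14.05
position: [0.5609, 0.0127, 0.1708]
tcp_rot: [[-0.988, -0.153, -0.005], [-0.154, 0.988, 0.002], [0.005, 0.002, -1.0]]
force: [-1.2, 0.6, -5.8]
opening: 0.319
[0.56091242 0.01331022 0.17112634]
[0.56114024 0.01360814 0.17146778]
[0.56144253 0.01370585 0.17180217]
[406.43541277 493.36971472]
```

View pics/side12.png

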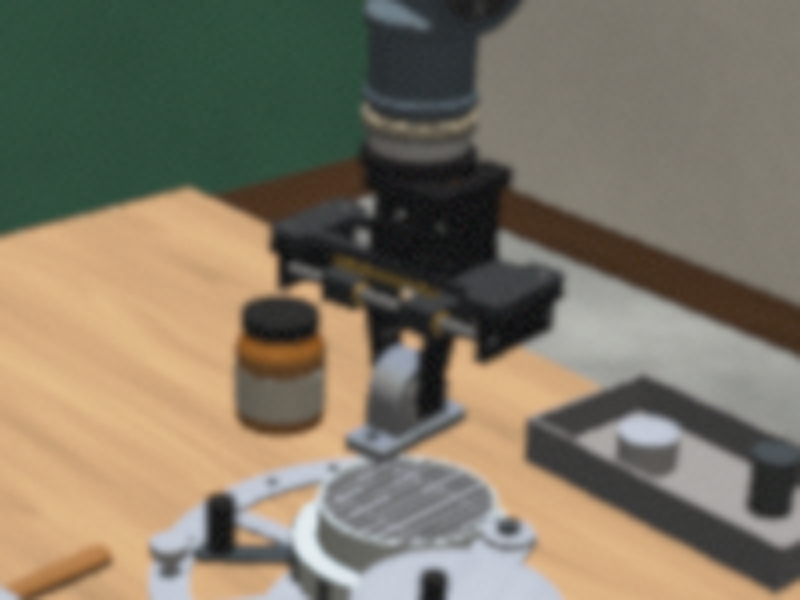

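```bash
python3 -m handwheel '[{"hand":-1,"dx":0.2,"dy":-0.05,"dz":-1.5,"wx":0,"wy":0,"wz":0},{"hand":-1,"dx":0,"dy":0,"dz":-1.5,"wx":0,"wy":0,"wz":0},{"hand":-1,"dx":0,"dy":0,"dz":-0.8,"wx":0,"wy":0,"wz":0},{"hand":-1,"dx":0,"dy":0,"dz":-0.4,"wx":0,"wy":0,"wz":0},{"hand":-1,"dx":0,"dy":0,"dz":0,"wx":0,"wy":0,"wz":0},{"hand":-1,"dx":0,"dy":0,"dz":-0.2,"wx":0,"wy":0,"wz":0},{"hand":-1,"dx":0,"dy":0,"dz":0,"wx":0,"wy":0,"wz":0}]'
python3 - <<'E'
from h import *
p,d=vision.capture("side")
cv2.imwrite("pics/side13.png",cv2.resize(p[150:250,250:370,::-1],None,fx=6,fy=6,interpolation=cv2.INTER_CUBIC))
E
```

```text
time_s: 14.9
position: [0.565, 0.0118, 0.1289]
tcp_rot: [[-0.988, -0.155, 0.001], [-0.155, 0.988, -0.0], [-0.001, -0.0, -1.0]]
force: [0.2, 0.1, -6.4]
opening: 0.32
```

View pics/side13.png

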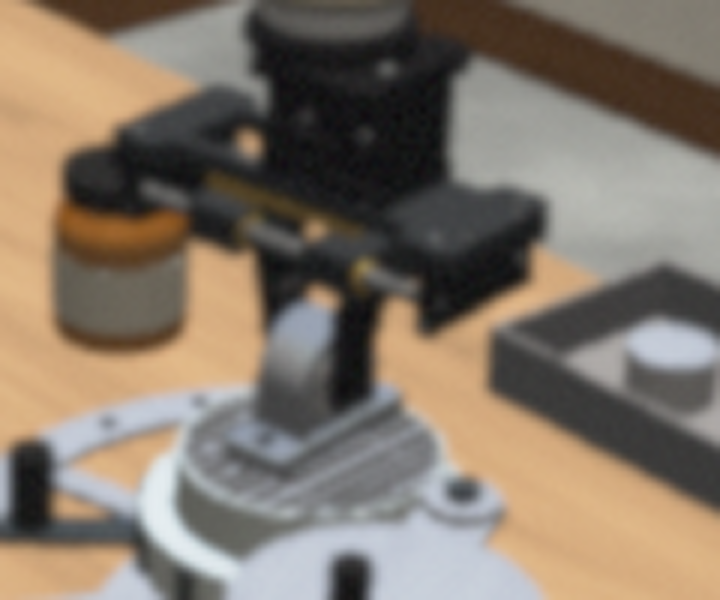

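The bearing is just above the grille and looks centred. I'll lower it in small steps until the force shows contact.

```bash
python3 -m handwheel '[{"hand":-1,"dx":0,"dy":0,"dz":-0.2,"wx":0,"wy":0,"wz":0},{"hand":-1,"dx":0,"dy":0,"dz":-0.1,"wx":0,"wy":0,"wz":0},{"hand":-1,"dx":0,"dy":0,"dz":-0.1,"wx":0,"wy":0,"wz":0},{"hand":-1,"dx":0,"dy":0,"dz":0,"wx":0,"wy":0,"wz":0}]'
```

```text
time_s: 15.35
position: [0.5646, 0.0118, 0.1244]
tcp_rot: [[-0.988, -0.154, -0.0], [-0.154, 0.988, 0.0], [0.0, 0.0, -1.0]]
force: [0.2, -0.1, -6.1]
opening: 0.317
```

```bash
python3 -m handwheel '[{"hand":-1,"dx":0,"dy":0,"dz":-0.1,"wx":0,"wy":0,"wz":0},{"hand":-1,"dx":0,"dy":0,"dz":0,"wx":0,"wy":0,"wz":0}]'
```

```text
time_s: 15.55
position: [0.5646, 0.0118, 0.1234]
tcp_rot: [[-0.988, -0.155, -0.0], [-0.155, 0.988, 0.0], [0.0, 0.0, -1.0]]
force: [-1.3, 0.4, -6.4]
opening: 0.32
```

```bash
python3 -m handwheel '[{"hand":-1,"dx":0,"dy":0,"dz":-0.1,"wx":0,"wy":0,"wz":0},{"hand":-1,"dx":0,"dy":0,"dz":0,"wx":0,"wy":0,"wz":0}]'
```

```text
time_s: 15.75
position: [0.5648, 0.0118, 0.1231]
tcp_rot: [[-0.988, -0.155, 0.0], [-0.155, 0.988, -0.0], [-0.0, -0.0, -1.0]]
force: [-1.7, 0.2, -0.2]
opening: 0.316
```

Contact: the weight has come off the wrist (−6.4 N to −0.2 N). One tiny settle step, then I'll open gently.

```bash
python3 -m handwheel '[{"hand":-1,"dx":0,"dy":0,"dz":-0.05,"wx":0,"wy":0,"wz":0},{"hand":-0.2,"dx":0,"dy":0,"dz":0,"wx":0,"wy":0,"wz":0},{"hand":0,"dx":0,"dy":0,"dz":0,"wx":0,"wy":0,"wz":0},{"hand":0,"dx":0,"dy":0,"dz":0,"wx":0,"wy":0,"wz":0},{"hand":0,"dx":0,"dy":0,"dz":0,"wx":0,"wy":0,"wz":0}]'
```

```text
time_s: 16.25
position: [0.5651, 0.0117, 0.1221]
tcp_rot: [[-0.988, -0.155, 0.001], [-0.155, 0.988, -0.0], [-0.001, -0.0, -1.0]]
force: [-0.1, 0.4, 0.8]
opening: 0.486
```

```bash
python3 -m handwheel '[{"hand":0,"dx":0,"dy":0,"dz":1,"wx":0,"wy":0,"wz":0},{"hand":0,"dx":0,"dy":0,"dz":2,"wx":0,"wy":0,"wz":0},{"hand":0,"dx":0,"dy":0,"dz":3,"wx":0,"wy":0,"wz":0},{"hand":0,"dx":0,"dy":0,"dz":3,"wx":0,"wy":0,"wz":0},{"hand":0,"dx":0,"dy":3,"dz":0,"wx":0,"wy":0,"wz":0},{"hand":0,"dx":0,"dy":4,"dz":0,"wx":0,"wy":0,"wz":0},{"hand":0,"dx":0,"dy":4,"dz":0,"wx":0,"wy":0,"wz":0},{"hand":0,"dx":0,"dy":4,"dz":0,"wx":0,"wy":0,"wz":0},{"hand":0,"dx":0,"dy":4,"dz":0,"wx":0,"wy":0,"wz":0},{"hand":0,"dx":0,"dy":3,"dz":0,"wx":0,"wy":0,"wz":0}]'
python3 -m handwheel '[{"hand":0,"dx":0,"dy":0,"dz":0,"wx":0,"wy":0,"wz":0},{"hand":0,"dx":0,"dy":0,"dz":0,"wx":0,"wy":0,"wz":0},{"hand":0,"dx":0,"dy":0,"dz":0,"wx":0,"wy":0,"wz":0}]'
python3 - <<'E'
from h import *
for n,c in (("side",(180,380,150,290)),("top",(180,380,150,300))):
    p,d=vision.capture(n);u0,u1,v0,v1=c; cv2.imwrite(f"pics/{n}14.png",cv2.resize(p[v0:v1,u0:u1,::-1],None,fx=4,fy=4,interpolation=cv2.INTER_CUBIC))
    if n=="top":
        np.savez("top14.npz",p=p,d=d)
        P=pts("top",d).reshape(-1,3); m=(np.hypot(P[:,0]-.5636,P[:,1]-.0127)<.08)&(P[:,2]>.107)&(P[:,2]<.18)&(P[:,1]>-.055)
        Q=P[m].astype(np.float32); print(m.sum(),cv2.minAreaRect(Q[:,:2]),Q[:,2].max()); h=Q[Q[:,2]>.14]; print(cv2.minAreaRect(h[:,:2]),np.percentile(h[:,2],98))
E
```

```text
time_s: 17.25
position: [0.5645, 0.2342, 0.2129]
tcp_rot: [[-0.988, -0.156, 0.001], [-0.156, 0.988, 0.001], [-0.001, 0.001, -1.0]]
force: [-0.5, -0.1, -0.3]
opening: 0.499
time_s: 17.55
position: [0.5647, 0.2309, 0.2123]
tcp_rot: [[-0.988, -0.154, -0.0], [-0.154, 0.988, -0.0], [0.0, -0.0, -1.0]]
force: [0.6, -0.7, 0.7]
opening: 0.498Traceback (most recent call last):
  File "<stdin>", line 7, in <module>
cv2.error: OpenCV(4.12.0) /io/opencv/modules/imgproc/src/convhull.cpp:143: error: (-215:Assertion failed) total >= 0 && (depth == CV_32F || depth == CV_32S) in function 'convexHull'
```

View pics/side14.png

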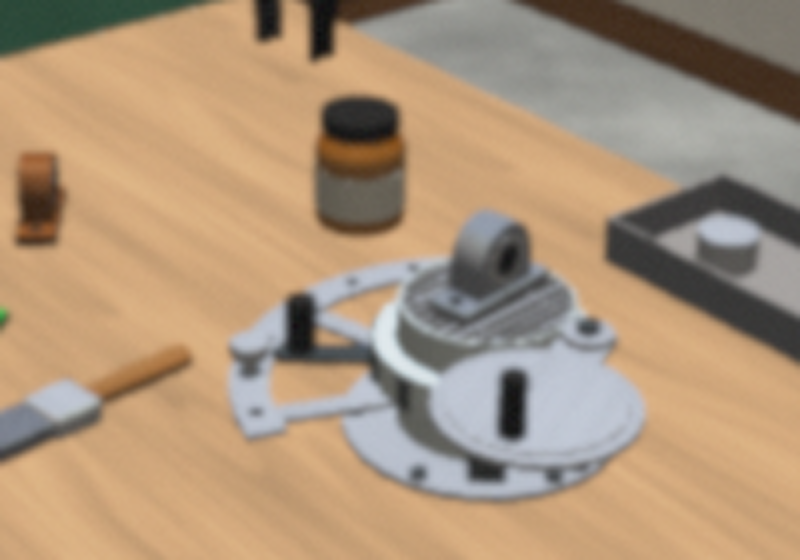

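View pics/top14.png

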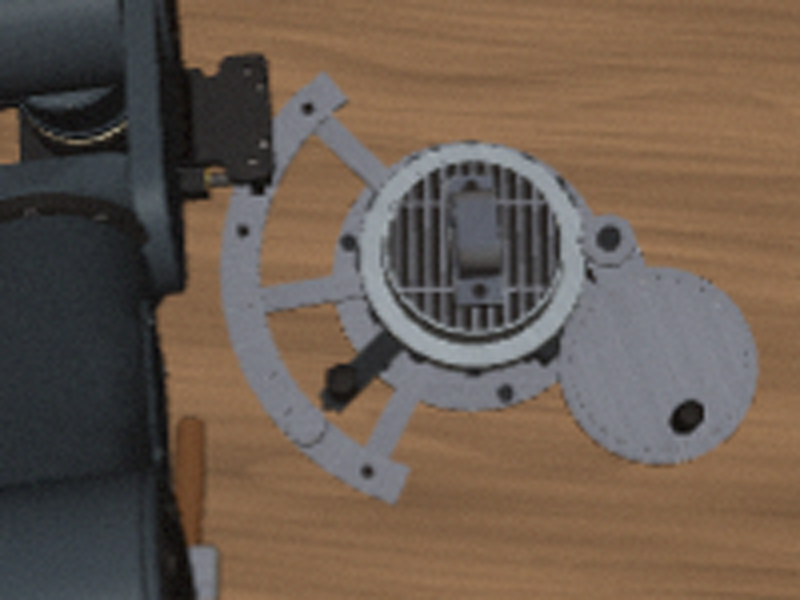

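The top crop shows the bearing upright on the grille, with its feet from about (470,180) to (481,303). The lever is still at the screw and the cover is open. One numeric check before hand-in.

```bash
python3 - <<'E'
from h import *
z=np.load("top14.npz"); P=pts("top",z['d']); Q=P[150:300,180:380].reshape(-1,3)
m=(np.hypot(Q[:,0]-.5636,Q[:,1]-.0127)<.06)
h=Q[m&(Q[:,2]>.135)]; print(len(h), h[:,2].max() if len(h) else 0, np.ptp(h,axis=0), h.mean(0))
for (u,v) in [(470,186),(480,290)]: print("foot hole",onz("top",179.6+u/4,149.6+v/4,.112))
t=np.array([.5636,.0127]); d=onz("top",179.6+342/4,149.6+375/4,.098)[:2]-t; print("lever",np.degrees(np.arctan2(d[1],d[0]))-5.07)
d=onz("top",179.6+686/4,149.6+411/4,.153)[:2]-[.5716,-.077]; print("cover",np.arctan2(d[1],d[0])%6.2832-np.radians(95.07))
E
```

```text
227 0.16998587145604613 [0.05438468 0.03265138 0.03461335] [0.55998811 0.01375017 0.15676131]
foot hole [0.60146331 0.01907389 0.112     ]
foot hole [0.5303709  0.00729056 0.112     ]
lever 134.1289614398857
cover 1.900411386595902
```

```bash
python3 -c "
from rig import hand_in
print(hand_in())"
```

```text
the job is handed in; nothing more can be done
None
```

The job is done and handed in after about 18 s of robot time; the hand-in gives no verdict.

- **Cover:** swung fully aside. It measured about 1.90 rad from above before and after placing the bearing, and 1.93 from the side. The needed angle is over 1.65.
- **Damper lever:** pushed five clicks to the thumbscrew in the 6th hole (135°). The last check from above read 134.1°, within the allowed 9 mm (about 3°). The earlier check disagreed: 133.9° from above and 137.3° from the side, which I put down to picture blur.
- **Bearing housing:** gripped by its flat faces and lowered in 1 mm steps until the wrist force went from −6.4 N to about 0. It looks upright in both views, and its foot holes put the centre at about (0.566, 0.013), 2 to 3 mm from the barrel's axis. I did not measure its tilt. The depth points on the housing topped out at 0.170 m where 0.162 was expected, which I took as noise.
- **Bystanders and arm:** the arm was raised and off to the side when I handed in, touching nothing. The jar and brush look unmoved in the last pictures. I did not check the bottle again, but the arm never went near it.

My first move command was refused because the rows left out some keys; nothing moved. My first bearing check on the depth data also failed with an error, so I redid it differently.

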